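# Rack the soldering pots from the bench caddy into the store tray

### The arm

A 6-joint arm with a two-finger parallel gripper is mounted at the origin on the work surface. World frame = base frame: x ahead of the robot, y to its left, z up, the work surface at z = 0. Lengths are in mm, angles in degrees, forces in N, time in s.
With the tool pointing down it reaches from about 300 to 850 mm from the base axis. Payload 4.2 kg.
Tool frame: the origin (TCP) lies midway between the tips of the shut fingers; the grasp point (between the pads) lies pinch_z behind it (pinch_z is the distance from the TCP to the grasp point, in mm); z points along the fingers, y is the line along which they close (so a half turn about z gives the same grasp; the last joint's range is limited). The gripper opens to 91 mm and grips with 3 to 60 N. Pads are 32 mm wide; open, the fingers measure 118 mm over their backs; the gripper's body (76 mm by 178 mm) begins 60 mm behind the grasp point.
Start: joints at [-64.572, 18.312, 89.639, -0, 72.044, -1.146], TCP at [257.232, -514.271, 213.976] pointing down, gripper open.
Joint ranges: [-177.97, 177.97], [-48.28, 115.42], [12.27, 149.76], [-77.06, 257.06], [2.81, 150.46], [-146.56, 146.56]. Speed limits (degrees/s): [147.25, 147.25, 180, 180, 180, 180].

### API

Orientations are given as [roll, pitch, yaw] about the fixed x, y, z axes, in that order (R = Rz(yaw) Ry(pitch) Rx(roll)).
In Python, from workcell import state, grab_frame, job_done, masks_of, landmark_of, pinch_z gives the robot as it stands. The module is installed in compiled form; this text tells all that it offers.
- The arm moves only by the tool move_arm, never from a script. Its argument "plan" is a list of rows, each an object of numbers: "x", "y", "z": the shift along the tool's x, y, z in mm; "rx", "ry", "rz": the turn, a rotation vector about the tool's x, y, z in rad. A call has 1 to 10 rows; each row shifts and turns the commanded pose from where the row before left it, along the tool's axes as they then stand; what a row does not reach is not made up. A row lasts 1/10 s, in which the tool goes at most 50 mm and 8.59 degrees, less where a joint would pass 70% of its speed; a pose out of reach is approached as far as the arm can. A call is refused whole if a number of a shift passes 50 or a number of a turn 0.15, either way. A call with a gripper value outside its range is refused whole. "grip" is the opening, from 0 (shut) to 1 (fully open), set as the call begins (left out, the last holds). The fingers move at their own pace and stop on an object; "squeeze" is the grip in N (left out, the last holds). Time passes only in rows, so rows that do not move let the fingers close. It gives the time, the measured TCP pose, the force, the opening and the grip force at its end, in the units of the state.
- state(): the state, without advancing time (a new reading comes with each control period).
- grab_frame(name): name is "side" or "top"; returns a dict with "img" (420x560x3 uint8, red, green, blue), "z_map" (420x560 float32, mm along the optical axis (not along the pixel's ray), 0 where there is no reading), "fx", "fy", "cx", "cy" (pixels), "rvec" (rotation vector, rad) and "tvec" (3), from world to camera coordinates, as OpenCV has them. Camera axes: x right, y down, z forward; pixel columns grow to the right and rows downward; lengths in mm; the calibration is good to about 2 mm. A picture is of the moment at which its call begins.
- job_done(): hands the job in; it is judged then, once.
Trained networks look in the newest picture that a camera, given by its name, has taken for a name from the list of things; names that differ only in an ending like _2 or _b are one class to them, and where a whole thing is asked for, a point or a joint stands for the part that bears it (a point fixed in the world has none). Each returns a list of dicts, best first, with "p" (0 to 1); they miss things now and then, are a little off and sometimes report something else, mostly with a low value. They report only what shows in the picture. A call takes as long as a camera call. They do not tell look-alikes from the thing itself.
- masks_of(camera, label): "pixels" (420x560 bool, what is visible of it) and "box" ([centre column, centre row, width, height] in pixels, round what is visible of it).
- landmark_of(camera, label): "point" ([column, row] in pixels: a listed point, or the origin of a listed thing).
The state is a dict: "time_s": time; "qpos": joint angles; "qvel": joint speeds; "effort": joint torques, N m; "ee_pos": TCP position; "ee_rot": TCP orientation; "force": force on the tool from outside, world axes, zero at the start; "torque": the same for the moment, N m; "gripper_width": finger opening in mm; "gripper_force": force on a finger pad.
Only numpy, scipy, OpenCV 4.12 (cv2) and the standard library are available. Lean on these libraries where they do the work, as an engineer would, in place of code of your own. Each camera call takes 0.05 s, during which the arm holds its last target. There are 200 camera calls.

### The job

The soldering lesson is over: move the row of four lidded pots from the green caddy to the grey store tray, each into the cup of the same colour as its lid, standing upright on the cup's floor. Set them down gently, without dropping or tipping any, and leave the wash bottle and the little brush where they are.

Things in the scene. Friction and masses are not known exactly. Their poses are not given: they have to be found in the camera images.
- pot_red: Loose squat white plastic pot, ribbed red screw lid, upright in one of the green caddy's four fixed cups (a row roughly along y, 76 mm apart, sized as the coloured cups, floor 10 mm and rim 26 mm above the bench; 32 mm high sponge at +y end). 50 mm tall: pot 44 mm across, lid 48 mm across, 18 mm high (grip it); about 0.09 kg. Origin: centre of underside, z up; yaw means nothing.
- pot_yellow: Loose squat white plastic pot, ribbed yellow screw lid, upright in one of the green caddy's four fixed cups (a row roughly along y, 76 mm apart, sized as the coloured cups, floor 10 mm and rim 26 mm above the bench; 32 mm high sponge at +y end). 50 mm tall: pot 44 mm across, lid 48 mm across, 18 mm high (grip it); about 0.09 kg. Origin: centre of underside, z up; yaw means nothing.
- pot_blue: Loose tall amber glass pot, ribbed blue screw lid, upright in one of the green caddy's four fixed cups (a row roughly along y, 76 mm apart, sized as the coloured cups, floor 10 mm and rim 26 mm above the bench; 32 mm high sponge at +y end). 62 mm tall: pot 44 mm across, lid 48 mm across, 18 mm high (grip it); about 0.12 kg. Origin: centre of underside, z up; yaw means nothing.
- pot_white: Loose tall amber glass pot, ribbed white screw lid, upright in one of the green caddy's four fixed cups (a row roughly along y, 76 mm apart, sized as the coloured cups, floor 10 mm and rim 26 mm above the bench; 32 mm high sponge at +y end). 62 mm tall: pot 44 mm across, lid 48 mm across, 18 mm high (grip it); about 0.12 kg. Origin: centre of underside, z up; yaw means nothing.
- cup_red: Fixed empty red plastic cup, one of four side by side in the grey sheet-metal store tray. Round, open above, outside 70 mm at the rim, inside 60 mm at the floor and 64 mm at the rim, 20 mm high, floor 4 mm thick. Origin: centre of its underside (3 mm above the bench), z up, y along the row of cups (76 mm from cup to cup), x across the row.
- cup_yellow: Fixed empty yellow plastic cup, one of four side by side in the grey sheet-metal store tray. Round, open above, outside 70 mm at the rim, inside 60 mm at the floor and 64 mm at the rim, 20 mm high, floor 4 mm thick. Origin: centre of its underside (3 mm above the bench), z up, y along the row of cups (76 mm from cup to cup), x across the row.
- cup_blue: Fixed empty blue plastic cup, one of four side by side in the grey sheet-metal store tray. Round, open above, outside 70 mm at the rim, inside 60 mm at the floor and 64 mm at the rim, 20 mm high, floor 4 mm thick. Origin: centre of its underside (3 mm above the bench), z up, y along the row of cups (76 mm from cup to cup), x across the row.
- cup_white: Fixed empty white plastic cup, one of four side by side in the grey sheet-metal store tray. Round, open above, outside 70 mm at the rim, inside 60 mm at the floor and 64 mm at the rim, 20 mm high, floor 4 mm thick. Origin: centre of its underside (3 mm above the bench), z up, y along the row of cups (76 mm from cup to cup), x across the row.
- bottle: Loose clear wash bottle with a red nozzle, 60 mm in diameter, 175 mm tall, standing beside the racks on the right (-y side). Bystander. Origin: centre of its underside.
- brush: Loose small flux brush, wooden handle and black bristles, 160 mm long, 14 mm wide, 8 mm high, lying on the bench between the two racks along y. Bystander. Origin: on the bench under its middle; y along the handle towards the bristles.
Mind the look-alikes: they are no part of the job. Of the things that look like the pot_yellow, the smallest one is meant.

How it is judged:
By the outcome, as a careful person would: the job done as asked, in the order asked, and still so for the second after the job is handed in, with the robot touching nothing.
It also fails if it takes over 93 s, if anything falls off the work surface, if the arm or the gripper's body presses on something with over 40 N, if the wrist force passes 120 N, or if a joint passes its speed limit or range.

## Working session

There is one attempt and no reset: what is moved stays moved. The work goes in short steps, Python scripts to look and compute and a tool call to move; the robot and the scene stay as the last step left them, time stands still between calls to the robot, and variables do not carry over. Pictures are saved under pics/ and viewed, at most 14 in all, crops included, and the job is handed in when it is done.

Besides the shell and the picture viewer there is one more tool, called as name(argument=value, ...) on one line, values as JSON. move_arm: Moves the arm, as the interface text tells. Its arguments: {"type":"object","properties":{"plan":{"type":"array","items":{"type":"object","properties":{"x":{"type":"number"},"y":{"type":"number"},"z":{"type":"number"},"rx":{"type":"number"},"ry":{"type":"number"},"rz":{"type":"number"}}}},"grip":{"type":"number"},"squeeze":{"type":"number"}},"required":["plan"]}

```bash
mkdir -p pics; cat > h.py <<'E'
import numpy as np,cv2
from workcell import *
def snap(n,f=None):
    g=grab_frame(n)
    if f: cv2.imwrite(f,g["img"][:,:,::-1])
    return g
def xyz(g):
    R=cv2.Rodrigues(np.array(g["rvec"],float))[0];t=np.array(g["tvec"],float).ravel()
    z=g["z_map"];v,u=np.mgrid[:z.shape[0],:z.shape[1]]
    c=np.stack([(u-g["cx"])/g["fx"]*z,(v-g["cy"])/g["fy"]*z,z],-1)
    return (c-t)@R
E
python3 - <<'E'
from h import *
print(pinch_z if not callable(pinch_z) else pinch_z(),state())
for n in("top","side"):
    g=snap(n,f"pics/{n}0.png");P=xyz(g);np.save(n+"0.npy",P)
    for l in["pot_red","pot_yellow","pot_blue","pot_white","cup_red","cup_yellow","cup_blue","cup_white","bottle","brush"]:
        for m in masks_of(n,l):
            q=P[m["pixels"]&(g["z_map"]>0)]
            if m["p"]<.2 or len(q)<5: continue
            zt=np.percentile(q[:,2],97); tt=q[q[:,2]>zt-5]
            print(n,l,round(m["p"],2),np.round(m["box"]),"top",zt.round(1),"c",((tt.min(0)+tt.max(0))/2).round(1),"ext",np.ptp(tt,axis=0).round(1))
E
```

```text
18.8 {'time_s': 0.0, 'qpos': array([-6.45711152e+01,  1.83529145e+01,  8.97060167e+01, -6.91359673e-05,
        7.20422568e+01, -1.14640407e+00]), 'qvel': array([-0.00363741,  0.08037707,  0.00124183, -0.07848619,  0.18381758,
        0.02685826]), 'effort': array([ 1.33664464e-03, -4.12467957e+01, -2.31970650e+01,  7.28895748e-02,
        4.56318946e-02, -1.26720270e-04]), 'ee_pos': array([ 257.02428001, -513.80710436,  213.11013841]), 'ee_rot': array([-1.79898831e+02, -1.95877105e-03,  2.65753085e+01]), 'force': array([-0.68003434, -0.44229324,  0.26895614]), 'torque': array([ 0.01504935, -0.03853961,  0.04864431]), 'gripper_force': 0.0, 'gripper_width': 90.95715397348988}
top pot_red 0.86 [191. 225.  27.  29.] top 61.9 c [471.4  79.1  60.1] ext [47.5 47.8  6.4]
top pot_yellow 0.88 [344. 307.  43.  43.] top 72.1 c [ 330.1 -200.6   70.4] ext [63.8 65.3  6.6]
top pot_yellow 0.81 [272. 297.  36.  42.] top 72.2 c [349.  -74.   70.7] ext [64.  63.9  6.9]
top pot_yellow 0.8 [273. 227.  29.  29.] top 61.6 c [467.1 -70.9  60.5] ext [45.7 46.9  7.7]
top pot_blue 0.8 [313. 231.  27.  30.] to
[... 1616 characters left out ...]
3.5 c [469.8   8.6  71.8] ext [46.7 50.3  6.6]
side cup_red 0.83 [348. 172.  39.  28.] top 23.4 c [665.4  -3.3  21.9] ext [69.  79.   6.8]
side cup_yellow 0.86 [332. 125.  28.  21.] top 23.2 c [674.5 153.1  21.6] ext [67.1 70.7  6.7]
side cup_blue 0.86 [358. 199.  34.  34.] top 23.1 c [660.2 -73.2  21.5] ext [69.6 71.4  6.9]
side cup_white 0.6 [341. 147.  32.  30.] top 23.2 c [669.8  77.5  22. ] ext [68.8 70.6  7.4]
side bottle 0.72 [352. 328.  67.  70.] top 167.8 c [ 558.1 -345.6  168.3] ext [44.4 16.2 10.9]
side brush 0.78 [303. 199.  22.  62.] top 8.8 c [556.5 -41.8   6.9] ext [ 12.  155.8   6.3]
side brush 0.52 [352. 327.  63.  72.] top 167.8 c [ 558.1 -345.8  168.3] ext [44.4 15.8 11. ]
```

View pics/top0.png

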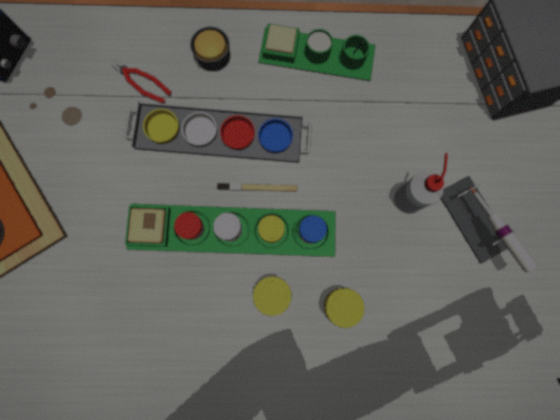

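```bash
python3 - <<'E'
import cv2
a=cv2.imread('pics/top0.png')[100:335,140:380];cv2.imwrite('pics/crop.png',cv2.resize(a,None,fx=2.5,fy=2.5,interpolation=2))
E
```

```text
(no output)
```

View pics/crop.png

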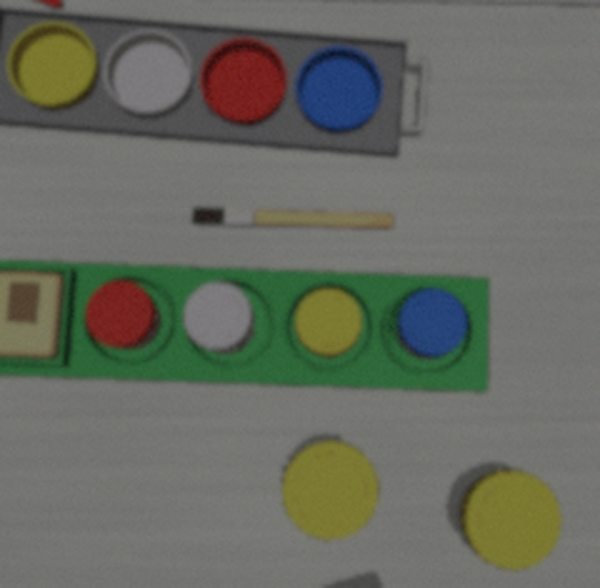

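The row reads red (190,226), white (227,228), yellow (271,229) and blue (313,231). The cups read yellow (161,127), white (200,129), red (238,133) and blue (276,136).

There are three candidates for pot_yellow: (271,229) at 47 mm across, (272,297) at 64 mm and (344,307) at 65 mm. I choose (271,229), the smallest and the one in the caddy; the crop confirms it.

First move: turn the tool to yaw 90 so it closes along x.

move_arm(plan=[{"rz": -0.1385}, {"rz": -0.1385}, {"rz": -0.1385}, {"rz": -0.1385}, {"rz": -0.1385}, {"rz": -0.1385}, {"rz": -0.1385}, {"rz": -0.1385}, {}, {}], grip=1, squeeze=15)

```text
schema error: expected keys x, y, z, rx, ry, rz
```

move_arm(plan=[{"x": 0, "y": 0, "z": 0, "rx": 0, "ry": 0, "rz": -0.1385}, {"x": 0, "y": 0, "z": 0, "rx": 0, "ry": 0, "rz": -0.1385}, {"x": 0, "y": 0, "z": 0, "rx": 0, "ry": 0, "rz": -0.1385}, {"x": 0, "y": 0, "z": 0, "rx": 0, "ry": 0, "rz": -0.1385}, {"x": 0, "y": 0, "z": 0, "rx": 0, "ry": 0, "rz": -0.1385}, {"x": 0, "y": 0, "z": 0, "rx": 0, "ry": 0, "rz": -0.1385}, {"x": 0, "y": 0, "z": 0, "rx": 0, "ry": 0, "rz": -0.1385}, {"x": 0, "y": 0, "z": 0, "rx": 0, "ry": 0, "rz": -0.1385}, {"x": 0, "y": 0, "z": 0, "rx": 0, "ry": 0, "rz": 0}, {"x": 0, "y": 0, "z": 0, "rx": 0, "ry": 0, "rz": 0}], grip=1, squeeze=15)

```text
time_s: 2.1
ee_pos: [257.3, -514.3, 214.0]
ee_rot: [180.0, 0.0, 89.9]
force: [0.0, 0.8, -0.3]
gripper_width: 91.1
gripper_force: 0.0
```

move_arm(plan=[{"x": 41, "y": 23.3, "z": 9, "rx": 0, "ry": 0, "rz": 0}, {"x": 41, "y": 23.3, "z": 9, "rx": 0, "ry": 0, "rz": 0}, {"x": 41, "y": 23.3, "z": 9, "rx": 0, "ry": 0, "rz": 0}, {"x": 41, "y": 23.3, "z": 9, "rx": 0, "ry": 0, "rz": 0}, {"x": 41, "y": 23.3, "z": 9, "rx": 0, "ry": 0, "rz": 0}, {"x": 41, "y": 23.3, "z": 9, "rx": 0, "ry": 0, "rz": 0}, {"x": 41, "y": 23.3, "z": 9, "rx": 0, "ry": 0, "rz": 0}, {"x": 41, "y": 23.3, "z": 9, "rx": 0, "ry": 0, "rz": 0}, {"x": 41, "y": 23.3, "z": 9, "rx": 0, "ry": 0, "rz": 0}, {"x": 0, "y": 0, "z": 0, "rx": 0, "ry": 0, "rz": 0}])

```text
time_s: 3.1
ee_pos: [468.2, -140.6, 132.0]
ee_rot: [-180.0, -0.1, 90.3]
force: [-0.4, -0.4, -0.4]
gripper_width: 91.4
gripper_force: 0.0
```

move_arm(plan=[{"x": 0, "y": 0, "z": 0, "rx": 0, "ry": 0, "rz": 0}, {"x": 0, "y": 0, "z": 15, "rx": 0, "ry": 0, "rz": 0}, {"x": 0, "y": 0, "z": 15, "rx": 0, "ry": 0, "rz": 0}, {"x": 0, "y": 0, "z": 15, "rx": 0, "ry": 0, "rz": 0}, {"x": 0, "y": 0, "z": 15, "rx": 0, "ry": 0, "rz": 0}, {"x": 0, "y": 0, "z": 15, "rx": 0, "ry": 0, "rz": 0}, {"x": 0, "y": 0, "z": 12, "rx": 0, "ry": 0, "rz": 0}, {"x": 0, "y": 0, "z": 0, "rx": 0, "ry": 0, "rz": 0}, {"x": 0, "y": 0, "z": 0, "rx": 0, "ry": 0, "rz": 0}])

```text
time_s: 4.0
ee_pos: [466.4, -146.3, 46.4]
ee_rot: [180.0, 0.0, 89.9]
force: [0.3, 0.4, -0.4]
gripper_width: 91.4
gripper_force: 0.0
```

```bash
python3 - <<'E'
from h import *
g=snap("side","pics/s1.png")
a=cv2.imread('pics/s1.png')[90:350,130:430];cv2.imwrite('pics/s1c.png',cv2.resize(a,None,fx=2.2,fy=2.2,interpolation=2))
print(state()["ee_pos"])
E
```

```text
[ 466.81965397 -146.12580949   46.70121615]
```

View pics/s1c.png

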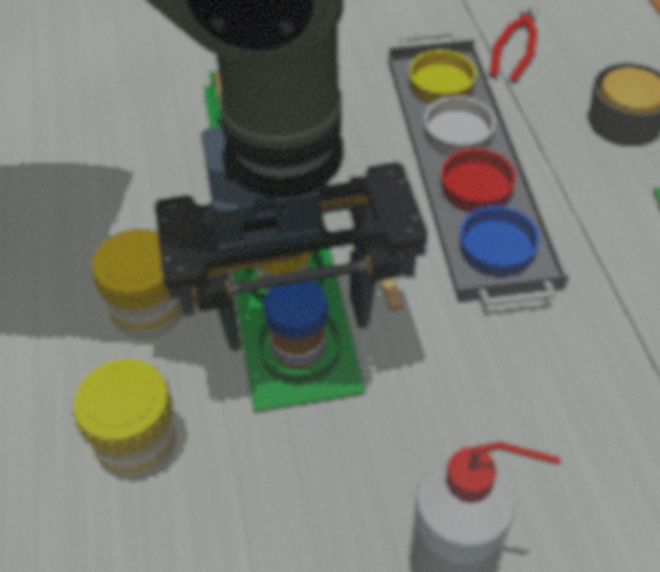

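Fingers straddle the blue lid (crop 297,305) at lid height. Closing.

move_arm(plan=[{"x": 0, "y": 0, "z": 0, "rx": 0, "ry": 0, "rz": 0}, {"x": 0, "y": 0, "z": 0, "rx": 0, "ry": 0, "rz": 0}, {"x": 0, "y": 0, "z": 0, "rx": 0, "ry": 0, "rz": 0}, {"x": 0, "y": 0, "z": 0, "rx": 0, "ry": 0, "rz": 0}, {"x": 0, "y": 0, "z": 0, "rx": 0, "ry": 0, "rz": 0}, {"x": 0, "y": 0, "z": 0, "rx": 0, "ry": 0, "rz": 0}, {"x": 0, "y": 0, "z": 0, "rx": 0, "ry": 0, "rz": 0}, {"x": 0, "y": 0, "z": 0, "rx": 0, "ry": 0, "rz": 0}], grip=0, squeeze=15)

```text
time_s: 4.85
ee_pos: [466.7, -145.1, 46.0]
ee_rot: [180.0, 0.0, 90.1]
force: [-0.1, 0.6, 0.5]
gripper_width: 47.3
gripper_force: 15.0
```

move_arm(plan=[{"x": 0, "y": 0, "z": -5, "rx": 0, "ry": 0, "rz": 0}, {"x": 0, "y": 0, "z": -10, "rx": 0, "ry": 0, "rz": 0}, {"x": 0, "y": 0, "z": -15, "rx": 0, "ry": 0, "rz": 0}, {"x": 0, "y": 0, "z": -15, "rx": 0, "ry": 0, "rz": 0}, {"x": 0, "y": 0, "z": -15, "rx": 0, "ry": 0, "rz": 0}, {"x": 0, "y": 0, "z": -10, "rx": 0, "ry": 0, "rz": 0}, {"x": 0, "y": 0, "z": -5, "rx": 0, "ry": 0, "rz": 0}, {"x": 0, "y": 0, "z": 0, "rx": 0, "ry": 0, "rz": 0}])

```text
time_s: 5.65
ee_pos: [466.8, -145.2, 121.6]
ee_rot: [179.9, 0.0, 90.1]
force: [-0.4, 0.1, -1.7]
gripper_width: 47.5
gripper_force: 15.0
```

move_arm(plan=[{"x": 3.5, "y": 9, "z": 0, "rx": 0, "ry": 0, "rz": 0}, {"x": 7, "y": 19, "z": 0, "rx": 0, "ry": 0, "rz": 0}, {"x": 10, "y": 27, "z": 0, "rx": 0, "ry": 0, "rz": 0}, {"x": 10, "y": 27, "z": 0, "rx": 0, "ry": 0, "rz": 0}, {"x": 10, "y": 27, "z": 0, "rx": 0, "ry": 0, "rz": 0}, {"x": 10, "y": 27, "z": 0, "rx": 0, "ry": 0, "rz": 0}, {"x": 10, "y": 27, "z": 0, "rx": 0, "ry": 0, "rz": 0}, {"x": 7, "y": 20, "z": 0, "rx": 0, "ry": 0, "rz": 0}, {"x": 4, "y": 10, "z": 0, "rx": 0, "ry": 0, "rz": 0}, {"x": 0, "y": 0, "z": 0, "rx": 0, "ry": 0, "rz": 0}])

```text
time_s: 6.65
ee_pos: [660.3, -72.6, 119.6]
ee_rot: [-179.9, -0.0, 90.1]
force: [-0.1, 0.3, -2.5]
gripper_width: 47.5
gripper_force: 15.0
```

move_arm(plan=[{"x": 0, "y": 0, "z": 5, "rx": 0, "ry": 0, "rz": 0}, {"x": 0, "y": 0, "z": 13, "rx": 0, "ry": 0, "rz": 0}, {"x": 0, "y": 0, "z": 13, "rx": 0, "ry": 0, "rz": 0}, {"x": 0, "y": 0, "z": 13, "rx": 0, "ry": 0, "rz": 0}, {"x": 0, "y": 0, "z": 13, "rx": 0, "ry": 0, "rz": 0}, {"x": 0, "y": 0, "z": 9, "rx": 0, "ry": 0, "rz": 0}, {"x": 0, "y": 0, "z": 5, "rx": 0, "ry": 0, "rz": 0}, {"x": 0, "y": 0, "z": 3, "rx": 0, "ry": 0, "rz": 0}, {"x": 0, "y": 0, "z": 0, "rx": 0, "ry": 0, "rz": 0}, {"x": 0, "y": 0, "z": 0, "rx": 0, "ry": 0, "rz": 0}])

```text
time_s: 7.65
ee_pos: [659.9, -73.4, 47.5]
ee_rot: [179.9, 0.0, 90.1]
force: [0.2, -0.2, -1.3]
gripper_width: 47.9
gripper_force: 15.0
```

move_arm(plan=[{"x": 0, "y": 0, "z": 1, "rx": 0, "ry": 0, "rz": 0}, {"x": 0, "y": 0, "z": 1, "rx": 0, "ry": 0, "rz": 0}, {"x": 0, "y": 0, "z": 1, "rx": 0, "ry": 0, "rz": 0}, {"x": 0, "y": 0, "z": 0.5, "rx": 0, "ry": 0, "rz": 0}, {"x": 0, "y": 0, "z": 0, "rx": 0, "ry": 0, "rz": 0}, {"x": 0, "y": 0, "z": 0, "rx": 0, "ry": 0, "rz": 0}])

```text
time_s: 8.25
ee_pos: [659.5, -73.4, 43.5]
ee_rot: [180.0, 0.0, 90.1]
force: [0.3, 0.0, -1.1]
gripper_width: 47.5
gripper_force: 15.0
```

move_arm(plan=[{"x": 0, "y": 0, "z": 0.5, "rx": 0, "ry": 0, "rz": 0}, {"x": 0, "y": 0, "z": 0.5, "rx": 0, "ry": 0, "rz": 0}, {"x": 0, "y": 0, "z": 0, "rx": 0, "ry": 0, "rz": 0}, {"x": 0, "y": 0, "z": 0, "rx": 0, "ry": 0, "rz": 0}])

```text
time_s: 8.65
ee_pos: [659.6, -73.4, 43.0]
ee_rot: [180.0, 0.0, 90.1]
force: [-0.2, 0.2, 3.6]
gripper_width: 47.8
gripper_force: 15.0
```

Contact (force turned to +3.6 N). Release, then rise.

move_arm(plan=[{"x": 0, "y": 0, "z": 0, "rx": 0, "ry": 0, "rz": 0}, {"x": 0, "y": 0, "z": 0, "rx": 0, "ry": 0, "rz": 0}, {"x": 0, "y": 0, "z": 0, "rx": 0, "ry": 0, "rz": 0}, {"x": 0, "y": 0, "z": 0, "rx": 0, "ry": 0, "rz": 0}, {"x": 0, "y": 0, "z": 0, "rx": 0, "ry": 0, "rz": 0}, {"x": 0, "y": 0, "z": -5, "rx": 0, "ry": 0, "rz": 0}, {"x": 0, "y": 0, "z": -15, "rx": 0, "ry": 0, "rz": 0}, {"x": 0, "y": 0, "z": -25, "rx": 0, "ry": 0, "rz": 0}, {"x": 0, "y": 0, "z": -25, "rx": 0, "ry": 0, "rz": 0}, {"x": 0, "y": 0, "z": -18, "rx": 0, "ry": 0, "rz": 0}], grip=1)

```text
time_s: 9.65
ee_pos: [660.2, -73.5, 132.7]
ee_rot: [179.9, 0.0, 90.1]
force: [0.1, 0.2, -0.7]
gripper_width: 91.1
gripper_force: 0.0
```

move_arm(plan=[{"x": 0.5, "y": -15, "z": 0, "rx": 0, "ry": 0, "rz": 0}, {"x": 0.5, "y": -30, "z": 0, "rx": 0, "ry": 0, "rz": 0}, {"x": 0.5, "y": -35, "z": 0, "rx": 0, "ry": 0, "rz": 0}, {"x": 0.5, "y": -35, "z": 0, "rx": 0, "ry": 0, "rz": 0}, {"x": 0.5, "y": -35, "z": 0, "rx": 0, "ry": 0, "rz": 0}, {"x": 0.5, "y": -27.5, "z": 0, "rx": 0, "ry": 0, "rz": 0}, {"x": 0.5, "y": -15, "z": 0, "rx": 0, "ry": 0, "rz": 0}, {"x": 0, "y": 0, "z": 0, "rx": 0, "ry": 0, "rz": 0}, {"x": 0, "y": 0, "z": 0, "rx": 0, "ry": 0, "rz": 0}])

```text
time_s: 10.55
ee_pos: [468.0, -70.2, 131.1]
ee_rot: [179.9, 0.0, 90.0]
force: [-0.8, 1.5, -0.7]
gripper_width: 91.2
gripper_force: 0.0
```

move_arm(plan=[{"x": 0, "y": 0, "z": 10, "rx": 0, "ry": 0, "rz": 0}, {"x": 0, "y": 0, "z": 16, "rx": 0, "ry": 0, "rz": 0}, {"x": 0, "y": 0, "z": 16, "rx": 0, "ry": 0, "rz": 0}, {"x": 0, "y": 0, "z": 16, "rx": 0, "ry": 0, "rz": 0}, {"x": 0, "y": 0, "z": 16, "rx": 0, "ry": 0, "rz": 0}, {"x": 0, "y": 0, "z": 13, "rx": 0, "ry": 0, "rz": 0}, {"x": 0, "y": 0, "z": 7, "rx": 0, "ry": 0, "rz": 0}, {"x": 0, "y": 0, "z": 3, "rx": 0, "ry": 0, "rz": 0}, {"x": 0, "y": 0, "z": 0, "rx": 0, "ry": 0, "rz": 0}, {"x": 0, "y": 0, "z": 0, "rx": 0, "ry": 0, "rz": 0}])

```text
time_s: 11.55
ee_pos: [467.6, -70.2, 33.8]
ee_rot: [179.9, 0.0, 90.1]
force: [-0.4, -1.1, -0.3]
gripper_width: 90.9
gripper_force: 0.0
```

```bash
python3 - <<'E'
from h import *
g=snap("side","pics/s2.png")
a=cv2.imread('pics/s2.png')[90:350,130:430];cv2.imwrite('pics/s2c.png',cv2.resize(a,None,fx=2.2,fy=2.2,interpolation=2))
print(state()["ee_pos"])
E
```

```text
[467.58417034 -70.15114243  33.92311328]
```

View pics/s2c.png

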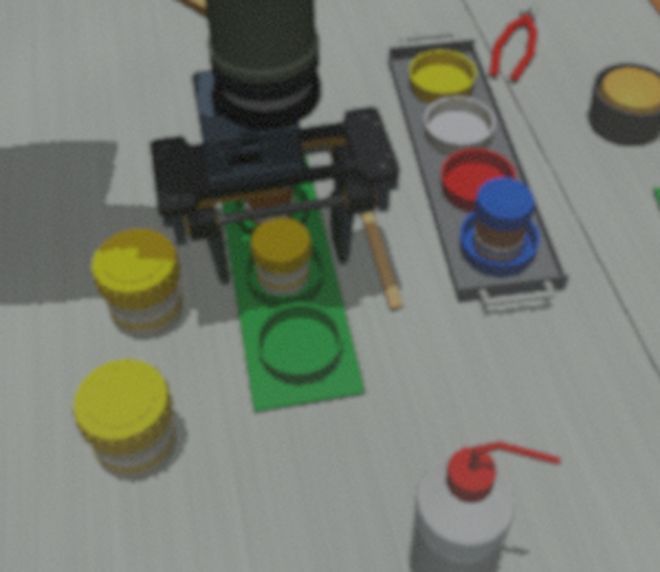

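Blue stands in the blue cup (crop 500,225); yellow lid (282,240) is between the fingers.

move_arm(plan=[{"x": 0, "y": 0, "z": 0, "rx": 0, "ry": 0, "rz": 0}, {"x": 0, "y": 0, "z": 0, "rx": 0, "ry": 0, "rz": 0}, {"x": 0, "y": 0, "z": 0, "rx": 0, "ry": 0, "rz": 0}, {"x": 0, "y": 0, "z": 0, "rx": 0, "ry": 0, "rz": 0}, {"x": 0, "y": 0, "z": 0, "rx": 0, "ry": 0, "rz": 0}, {"x": 0, "y": 0, "z": 0, "rx": 0, "ry": 0, "rz": 0}, {"x": 0, "y": 0, "z": 0, "rx": 0, "ry": 0, "rz": 0}, {"x": 0, "y": 0, "z": 0, "rx": 0, "ry": 0, "rz": 0}], grip=0)

```text
time_s: 12.4
ee_pos: [467.1, -70.1, 33.5]
ee_rot: [180.0, 0.0, 90.1]
force: [-0.2, -0.6, 0.5]
gripper_width: 47.6
gripper_force: 15.0
```

move_arm(plan=[{"x": 0, "y": 0, "z": -5, "rx": 0, "ry": 0, "rz": 0}, {"x": 0, "y": 0, "z": -10, "rx": 0, "ry": 0, "rz": 0}, {"x": 0, "y": 0, "z": -15, "rx": 0, "ry": 0, "rz": 0}, {"x": 0, "y": 0, "z": -20, "rx": 0, "ry": 0, "rz": 0}, {"x": 0, "y": 0, "z": -20, "rx": 0, "ry": 0, "rz": 0}, {"x": 0, "y": 0, "z": -10, "rx": 0, "ry": 0, "rz": 0}, {"x": 0, "y": 0, "z": -5, "rx": 0, "ry": 0, "rz": 0}, {"x": 0, "y": 0, "z": 0, "rx": 0, "ry": 0, "rz": 0}])

```text
time_s: 13.2
ee_pos: [467.1, -70.1, 118.9]
ee_rot: [179.9, 0.0, 90.1]
force: [0.1, 0.5, -1.5]
gripper_width: 47.6
gripper_force: 15.0
```

move_arm(plan=[{"x": 11, "y": 10.5, "z": 0, "rx": 0, "ry": 0, "rz": 0}, {"x": 22, "y": 20.5, "z": 0, "rx": 0, "ry": 0, "rz": 0}, {"x": 31.3, "y": 29, "z": 0, "rx": 0, "ry": 0, "rz": 0}, {"x": 31.3, "y": 29, "z": 0, "rx": 0, "ry": 0, "rz": 0}, {"x": 31.3, "y": 29, "z": 0, "rx": 0, "ry": 0, "rz": 0}, {"x": 31.3, "y": 29, "z": 0, "rx": 0, "ry": 0, "rz": 0}, {"x": 31.3, "y": 29, "z": 0, "rx": 0, "ry": 0, "rz": 0}, {"x": 22, "y": 20.5, "z": 0, "rx": 0, "ry": 0, "rz": 0}, {"x": 11, "y": 10.5, "z": 0, "rx": 0, "ry": 0, "rz": 0}, {"x": 0, "y": 0, "z": 0, "rx": 0, "ry": 0, "rz": 0}])

```text
time_s: 14.2
ee_pos: [674.6, 155.4, 116.1]
ee_rot: [-179.9, -0.0, 90.2]
force: [-0.2, 0.4, -0.9]
gripper_width: 47.6
gripper_force: 15.0
```

move_arm(plan=[{"x": 0, "y": 0, "z": 0, "rx": 0, "ry": 0, "rz": 0}, {"x": 0, "y": 0, "z": 10, "rx": 0, "ry": 0, "rz": 0}, {"x": 0, "y": 0, "z": 17, "rx": 0, "ry": 0, "rz": 0}, {"x": 0, "y": 0, "z": 17, "rx": 0, "ry": 0, "rz": 0}, {"x": 0, "y": 0, "z": 17, "rx": 0, "ry": 0, "rz": 0}, {"x": 0, "y": 0, "z": 12, "rx": 0, "ry": 0, "rz": 0}, {"x": 0, "y": 0, "z": 7, "rx": 0, "ry": 0, "rz": 0}, {"x": 0, "y": 0, "z": 4, "rx": 0, "ry": 0, "rz": 0}, {"x": 0, "y": 0, "z": 0, "rx": 0, "ry": 0, "rz": 0}, {"x": 0, "y": 0, "z": 0, "rx": 0, "ry": 0, "rz": 0}])

```text
time_s: 15.2
ee_pos: [674.3, 152.7, 35.1]
ee_rot: [179.9, -0.0, 90.1]
force: [-0.1, -0.0, -0.9]
gripper_width: 47.7
gripper_force: 15.0
```

move_arm(plan=[{"x": 0, "y": 0, "z": 1, "rx": 0, "ry": 0, "rz": 0}, {"x": 0, "y": 0, "z": 1, "rx": 0, "ry": 0, "rz": 0}, {"x": 0, "y": 0, "z": 1, "rx": 0, "ry": 0, "rz": 0}, {"x": 0, "y": 0, "z": 0.5, "rx": 0, "ry": 0, "rz": 0}, {"x": 0, "y": 0, "z": 0.5, "rx": 0, "ry": 0, "rz": 0}, {"x": 0, "y": 0, "z": 0, "rx": 0, "ry": 0, "rz": 0}, {"x": 0, "y": 0, "z": 0, "rx": 0, "ry": 0, "rz": 0}])

```text
time_s: 15.9
ee_pos: [673.8, 152.6, 30.5]
ee_rot: [180.0, 0.0, 90.1]
force: [0.4, 0.4, 0.2]
gripper_width: 47.7
gripper_force: 15.0
```

move_arm(plan=[{"x": 0, "y": 0, "z": 0.5, "rx": 0, "ry": 0, "rz": 0}, {"x": 0, "y": 0, "z": 0, "rx": 0, "ry": 0, "rz": 0}, {"x": 0, "y": 0, "z": 0, "rx": 0, "ry": 0, "rz": 0}])

```text
time_s: 16.2
ee_pos: [673.8, 152.7, 30.5]
ee_rot: [180.0, -0.0, 90.1]
force: [-2.1, -0.9, 4.1]
gripper_width: 47.5
gripper_force: 15.0
```

move_arm(plan=[{"x": 0, "y": 0, "z": 0, "rx": 0, "ry": 0, "rz": 0}, {"x": 0, "y": 0, "z": 0, "rx": 0, "ry": 0, "rz": 0}, {"x": 0, "y": 0, "z": 0, "rx": 0, "ry": 0, "rz": 0}, {"x": 0, "y": 0, "z": 0, "rx": 0, "ry": 0, "rz": 0}, {"x": 0, "y": 0, "z": 0, "rx": 0, "ry": 0, "rz": 0}, {"x": 0, "y": 0, "z": -5, "rx": 0, "ry": 0, "rz": 0}, {"x": 0, "y": 0, "z": -20, "rx": 0, "ry": 0, "rz": 0}, {"x": 0, "y": 0, "z": -30, "rx": 0, "ry": 0, "rz": 0}, {"x": 0, "y": 0, "z": -30, "rx": 0, "ry": 0, "rz": 0}, {"x": 0, "y": 0, "z": -15, "rx": 0, "ry": 0, "rz": 0}], grip=1)

```text
time_s: 17.2
ee_pos: [675.2, 152.9, 133.6]
ee_rot: [179.7, -0.1, 90.1]
force: [0.8, -0.5, 0.1]
gripper_width: 91.0
gripper_force: 0.0
```

move_arm(plan=[{"x": -4, "y": -10.4, "z": 0, "rx": 0, "ry": 0, "rz": 0}, {"x": -7, "y": -20, "z": 0, "rx": 0, "ry": 0, "rz": 0}, {"x": -10, "y": -28.5, "z": 0, "rx": 0, "ry": 0, "rz": 0}, {"x": -10, "y": -28.5, "z": 0, "rx": 0, "ry": 0, "rz": 0}, {"x": -10, "y": -28.5, "z": 0, "rx": 0, "ry": 0, "rz": 0}, {"x": -10, "y": -28.5, "z": 0, "rx": 0, "ry": 0, "rz": 0}, {"x": -10, "y": -28.5, "z": 0, "rx": 0, "ry": 0, "rz": 0}, {"x": -7.5, "y": -20, "z": 0, "rx": 0, "ry": 0, "rz": 0}, {"x": -4, "y": -10.5, "z": 0, "rx": 0, "ry": 0, "rz": 0}, {"x": 0, "y": 0, "z": 0, "rx": 0, "ry": 0, "rz": 0}])

```text
time_s: 18.2
ee_pos: [469.7, 79.7, 130.4]
ee_rot: [180.0, 0.0, 90.0]
force: [0.3, -0.1, 0.7]
gripper_width: 91.2
gripper_force: 0.0
```

move_arm(plan=[{"x": 0, "y": 0, "z": 0, "rx": 0, "ry": 0, "rz": 0}, {"x": 0, "y": 0, "z": 13, "rx": 0, "ry": 0, "rz": 0}, {"x": 0, "y": 0, "z": 18, "rx": 0, "ry": 0, "rz": 0}, {"x": 0, "y": 0, "z": 18, "rx": 0, "ry": 0, "rz": 0}, {"x": 0, "y": 0, "z": 18, "rx": 0, "ry": 0, "rz": 0}, {"x": 0, "y": 0, "z": 16, "rx": 0, "ry": 0, "rz": 0}, {"x": 0, "y": 0, "z": 9, "rx": 0, "ry": 0, "rz": 0}, {"x": 0, "y": 0, "z": 4.5, "rx": 0, "ry": 0, "rz": 0}, {"x": 0, "y": 0, "z": 0, "rx": 0, "ry": 0, "rz": 0}, {"x": 0, "y": 0, "z": 0, "rx": 0, "ry": 0, "rz": 0}])

```text
time_s: 19.2
ee_pos: [471.2, 80.1, 33.9]
ee_rot: [179.9, -0.0, 90.1]
force: [0.1, 0.9, -0.2]
gripper_width: 91.1
gripper_force: 0.0
```

```bash
python3 - <<'E'
from h import *
g=snap("side","pics/s3.png")
a=cv2.imread('pics/s3.png')[60:320,130:430];cv2.imwrite('pics/s3c.png',cv2.resize(a,None,fx=2.2,fy=2.2,interpolation=2))
print(state()["ee_pos"])
E
```

```text
[471.16722818  80.06406397  34.03736394]
```

View pics/s3c.png

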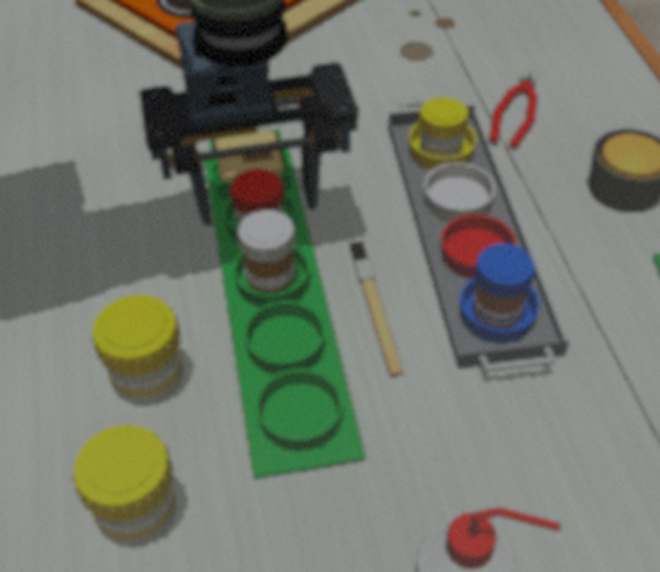

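Yellow stands in the yellow cup (crop 443,130), blue in the blue one. The red lid (257,190) is between the fingers.

move_arm(plan=[{"x": 0, "y": 0, "z": 0, "rx": 0, "ry": 0, "rz": 0}, {"x": 0, "y": 0, "z": 0, "rx": 0, "ry": 0, "rz": 0}, {"x": 0, "y": 0, "z": 0, "rx": 0, "ry": 0, "rz": 0}, {"x": 0, "y": 0, "z": 0, "rx": 0, "ry": 0, "rz": 0}, {"x": 0, "y": 0, "z": 0, "rx": 0, "ry": 0, "rz": 0}, {"x": 0, "y": 0, "z": 0, "rx": 0, "ry": 0, "rz": 0}, {"x": 0, "y": 0, "z": 0, "rx": 0, "ry": 0, "rz": 0}, {"x": 0, "y": 0, "z": 0, "rx": 0, "ry": 0, "rz": 0}], grip=0)

```text
time_s: 20.05
ee_pos: [470.6, 79.9, 33.5]
ee_rot: [180.0, 0.0, 90.1]
force: [0.1, -0.7, 1.4]
gripper_width: 47.4
gripper_force: 15.0
```

move_arm(plan=[{"x": 0, "y": 0, "z": -5, "rx": 0, "ry": 0, "rz": 0}, {"x": 0, "y": 0, "z": -10, "rx": 0, "ry": 0, "rz": 0}, {"x": 0, "y": 0, "z": -15, "rx": 0, "ry": 0, "rz": 0}, {"x": 0, "y": 0, "z": -20, "rx": 0, "ry": 0, "rz": 0}, {"x": 0, "y": 0, "z": -20, "rx": 0, "ry": 0, "rz": 0}, {"x": 0, "y": 0, "z": -10, "rx": 0, "ry": 0, "rz": 0}, {"x": 0, "y": 0, "z": -5, "rx": 0, "ry": 0, "rz": 0}, {"x": 0, "y": 0, "z": 0, "rx": 0, "ry": 0, "rz": 0}])

```text
time_s: 20.85
ee_pos: [470.6, 80.0, 118.9]
ee_rot: [179.9, -0.0, 90.1]
force: [0.2, 1.0, -1.4]
gripper_width: 47.8
gripper_force: 15.0
```

move_arm(plan=[{"x": -4, "y": 9.5, "z": 0, "rx": 0, "ry": 0, "rz": 0}, {"x": -8, "y": 20, "z": 0, "rx": 0, "ry": 0, "rz": 0}, {"x": -11, "y": 27, "z": 0, "rx": 0, "ry": 0, "rz": 0}, {"x": -11, "y": 27, "z": 0, "rx": 0, "ry": 0, "rz": 0}, {"x": -11, "y": 27, "z": 0, "rx": 0, "ry": 0, "rz": 0}, {"x": -11, "y": 27, "z": 0, "rx": 0, "ry": 0, "rz": 0}, {"x": -11, "y": 27, "z": 0, "rx": 0, "ry": 0, "rz": 0}, {"x": -7.5, "y": 20, "z": 0, "rx": 0, "ry": 0, "rz": 0}, {"x": -4, "y": 9.5, "z": 0, "rx": 0, "ry": 0, "rz": 0}, {"x": 0, "y": 0, "z": 0, "rx": 0, "ry": 0, "rz": 0}])

```text
time_s: 21.85
ee_pos: [665.1, 0.9, 116.9]
ee_rot: [-179.9, 0.0, 90.0]
force: [-0.2, -0.3, -1.5]
gripper_width: 47.5
gripper_force: 15.0
```

move_arm(plan=[{"x": 0, "y": 0, "z": 0, "rx": 0, "ry": 0, "rz": 0}, {"x": 0, "y": 0, "z": 10, "rx": 0, "ry": 0, "rz": 0}, {"x": 0, "y": 0, "z": 17, "rx": 0, "ry": 0, "rz": 0}, {"x": 0, "y": 0, "z": 17, "rx": 0, "ry": 0, "rz": 0}, {"x": 0, "y": 0, "z": 17, "rx": 0, "ry": 0, "rz": 0}, {"x": 0, "y": 0, "z": 12, "rx": 0, "ry": 0, "rz": 0}, {"x": 0, "y": 0, "z": 7, "rx": 0, "ry": 0, "rz": 0}, {"x": 0, "y": 0, "z": 4, "rx": 0, "ry": 0, "rz": 0}, {"x": 0, "y": 0, "z": 0, "rx": 0, "ry": 0, "rz": 0}, {"x": 0, "y": 0, "z": 0, "rx": 0, "ry": 0, "rz": 0}])

```text
time_s: 22.85
ee_pos: [665.0, 1.6, 35.1]
ee_rot: [179.9, 0.0, 90.1]
force: [0.3, -0.2, -1.7]
gripper_width: 47.7
gripper_force: 15.0
```

move_arm(plan=[{"x": 0, "y": 0, "z": 1, "rx": 0, "ry": 0, "rz": 0}, {"x": 0, "y": 0, "z": 1, "rx": 0, "ry": 0, "rz": 0}, {"x": 0, "y": 0, "z": 1, "rx": 0, "ry": 0, "rz": 0}, {"x": 0, "y": 0, "z": 0.5, "rx": 0, "ry": 0, "rz": 0}, {"x": 0, "y": 0, "z": 0.5, "rx": 0, "ry": 0, "rz": 0}, {"x": 0, "y": 0, "z": 0, "rx": 0, "ry": 0, "rz": 0}, {"x": 0, "y": 0, "z": 0, "rx": 0, "ry": 0, "rz": 0}])

```text
time_s: 23.55
ee_pos: [664.5, 1.6, 30.5]
ee_rot: [180.0, 0.0, 90.1]
force: [-0.8, -0.5, 0.1]
gripper_width: 47.5
gripper_force: 15.0
```

move_arm(plan=[{"x": 0, "y": 0, "z": 0.5, "rx": 0, "ry": 0, "rz": 0}, {"x": 0, "y": 0, "z": 0, "rx": 0, "ry": 0, "rz": 0}, {"x": 0, "y": 0, "z": 0, "rx": 0, "ry": 0, "rz": 0}])

```text
time_s: 23.85
ee_pos: [664.6, 1.6, 30.5]
ee_rot: [180.0, 0.0, 90.1]
force: [-1.7, -0.2, 4.4]
gripper_width: 47.5
gripper_force: 15.0
```

move_arm(plan=[{"x": 0, "y": 0, "z": 0, "rx": 0, "ry": 0, "rz": 0}, {"x": 0, "y": 0, "z": 0, "rx": 0, "ry": 0, "rz": 0}, {"x": 0, "y": 0, "z": 0, "rx": 0, "ry": 0, "rz": 0}, {"x": 0, "y": 0, "z": 0, "rx": 0, "ry": 0, "rz": 0}, {"x": 0, "y": 0, "z": 0, "rx": 0, "ry": 0, "rz": 0}, {"x": 0, "y": 0, "z": -5, "rx": 0, "ry": 0, "rz": 0}, {"x": 0, "y": 0, "z": -20, "rx": 0, "ry": 0, "rz": 0}, {"x": 0, "y": 0, "z": -30, "rx": 0, "ry": 0, "rz": 0}, {"x": 0, "y": 0, "z": -30, "rx": 0, "ry": 0, "rz": 0}, {"x": 0, "y": 0, "z": -15, "rx": 0, "ry": 0, "rz": 0}], grip=1)

```text
time_s: 24.85
ee_pos: [666.0, 1.6, 133.5]
ee_rot: [179.7, 0.0, 90.1]
force: [-0.3, 0.4, 0.6]
gripper_width: 91.6
gripper_force: 0.0
```

move_arm(plan=[{"x": 0, "y": -10, "z": 0, "rx": 0, "ry": 0, "rz": 0}, {"x": 1, "y": -20, "z": 0, "rx": 0, "ry": 0, "rz": 0}, {"x": 1, "y": -27, "z": 0, "rx": 0, "ry": 0, "rz": 0}, {"x": 1, "y": -27, "z": 0, "rx": 0, "ry": 0, "rz": 0}, {"x": 1, "y": -27, "z": 0, "rx": 0, "ry": 0, "rz": 0}, {"x": 1, "y": -27, "z": 0, "rx": 0, "ry": 0, "rz": 0}, {"x": 1, "y": -27, "z": 0, "rx": 0, "ry": 0, "rz": 0}, {"x": 0.3, "y": -20, "z": 0, "rx": 0, "ry": 0, "rz": 0}, {"x": 0, "y": -10.5, "z": 0, "rx": 0, "ry": 0, "rz": 0}, {"x": 0, "y": 0, "z": 0, "rx": 0, "ry": 0, "rz": 0}])

```text
time_s: 25.85
ee_pos: [467.1, 7.7, 129.5]
ee_rot: [-179.9, 0.0, 90.1]
force: [0.6, -0.4, 0.4]
gripper_width: 91.5
gripper_force: 0.0
```

move_arm(plan=[{"x": 0, "y": 0, "z": 0, "rx": 0, "ry": 0, "rz": 0}, {"x": 0, "y": 0, "z": 10, "rx": 0, "ry": 0, "rz": 0}, {"x": 0, "y": 0, "z": 16, "rx": 0, "ry": 0, "rz": 0}, {"x": 0, "y": 0, "z": 16, "rx": 0, "ry": 0, "rz": 0}, {"x": 0, "y": 0, "z": 16, "rx": 0, "ry": 0, "rz": 0}, {"x": 0, "y": 0, "z": 13, "rx": 0, "ry": 0, "rz": 0}, {"x": 0, "y": 0, "z": 9, "rx": 0, "ry": 0, "rz": 0}, {"x": 0, "y": 0, "z": 4, "rx": 0, "ry": 0, "rz": 0}, {"x": 0, "y": 0, "z": 0, "rx": 0, "ry": 0, "rz": 0}, {"x": 0, "y": 0, "z": 0, "rx": 0, "ry": 0, "rz": 0}])

```text
time_s: 26.85
ee_pos: [469.5, 7.7, 46.2]
ee_rot: [180.0, 0.0, 90.1]
force: [-0.3, -0.1, -1.2]
gripper_width: 91.3
gripper_force: 0.0
```

```bash
python3 - <<'E'
from h import *
g=snap("side","pics/s4.png")
a=cv2.imread('pics/s4.png')[60:320,130:430];cv2.imwrite('pics/s4c.png',cv2.resize(a,None,fx=2.2,fy=2.2,interpolation=2))
print(state()["ee_pos"])
E
```

```text
[469.59419047   7.72159394  46.39005253]
```

View pics/s4c.png

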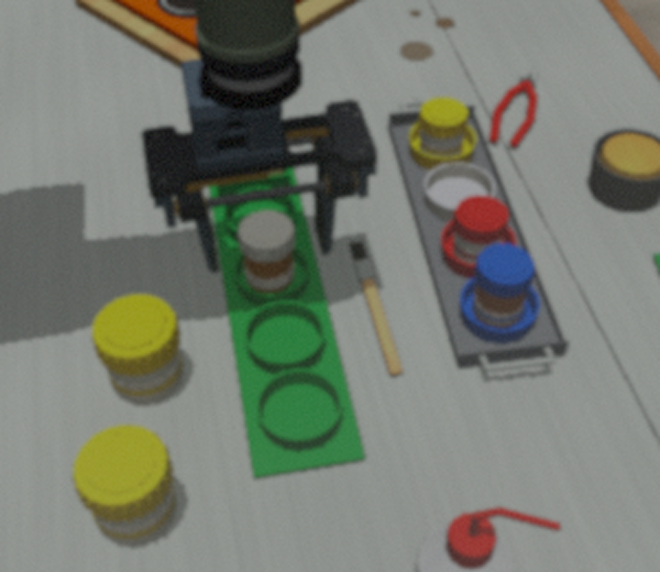

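Red, yellow and blue all stand in their cups; the white lid (267,232) is between the fingers.

move_arm(plan=[{"x": 0, "y": 0, "z": 0, "rx": 0, "ry": 0, "rz": 0}, {"x": 0, "y": 0, "z": 0, "rx": 0, "ry": 0, "rz": 0}, {"x": 0, "y": 0, "z": 0, "rx": 0, "ry": 0, "rz": 0}, {"x": 0, "y": 0, "z": 0, "rx": 0, "ry": 0, "rz": 0}, {"x": 0, "y": 0, "z": 0, "rx": 0, "ry": 0, "rz": 0}, {"x": 0, "y": 0, "z": 0, "rx": 0, "ry": 0, "rz": 0}, {"x": 0, "y": 0, "z": 0, "rx": 0, "ry": 0, "rz": 0}, {"x": 0, "y": 0, "z": 0, "rx": 0, "ry": 0, "rz": 0}], grip=0)

```text
time_s: 27.7
ee_pos: [469.1, 7.8, 46.0]
ee_rot: [180.0, 0.0, 90.1]
force: [-0.2, -1.1, 0.4]
gripper_width: 47.5
gripper_force: 15.0
```

move_arm(plan=[{"x": 0, "y": 0, "z": -5, "rx": 0, "ry": 0, "rz": 0}, {"x": 0, "y": 0, "z": -10, "rx": 0, "ry": 0, "rz": 0}, {"x": 0, "y": 0, "z": -15, "rx": 0, "ry": 0, "rz": 0}, {"x": 0, "y": 0, "z": -20, "rx": 0, "ry": 0, "rz": 0}, {"x": 0, "y": 0, "z": -20, "rx": 0, "ry": 0, "rz": 0}, {"x": 0, "y": 0, "z": -10, "rx": 0, "ry": 0, "rz": 0}, {"x": 0, "y": 0, "z": -5, "rx": 0, "ry": 0, "rz": 0}, {"x": 0, "y": 0, "z": 0, "rx": 0, "ry": 0, "rz": 0}])

```text
time_s: 28.5
ee_pos: [469.1, 7.7, 131.3]
ee_rot: [179.9, 0.0, 90.1]
force: [-0.1, 0.8, -2.0]
gripper_width: 47.7
gripper_force: 15.0
```

move_arm(plan=[{"x": 3.5, "y": 10, "z": 0, "rx": 0, "ry": 0, "rz": 0}, {"x": 7, "y": 20, "z": 0, "rx": 0, "ry": 0, "rz": 0}, {"x": 9.7, "y": 28, "z": 0, "rx": 0, "ry": 0, "rz": 0}, {"x": 9.7, "y": 28, "z": 0, "rx": 0, "ry": 0, "rz": 0}, {"x": 9.7, "y": 28, "z": 0, "rx": 0, "ry": 0, "rz": 0}, {"x": 9.7, "y": 28, "z": 0, "rx": 0, "ry": 0, "rz": 0}, {"x": 9.7, "y": 28, "z": 0, "rx": 0, "ry": 0, "rz": 0}, {"x": 7, "y": 20, "z": 0, "rx": 0, "ry": 0, "rz": 0}, {"x": 3.5, "y": 10, "z": 0, "rx": 0, "ry": 0, "rz": 0}, {"x": 0, "y": 0, "z": 0, "rx": 0, "ry": 0, "rz": 0}])

```text
time_s: 29.5
ee_pos: [669.6, 78.0, 129.3]
ee_rot: [-179.9, 0.0, 90.1]
force: [0.4, 0.1, -1.3]
gripper_width: 47.7
gripper_force: 15.0
```

move_arm(plan=[{"x": 0, "y": 0, "z": 0, "rx": 0, "ry": 0, "rz": 0}, {"x": 0, "y": 0, "z": 10, "rx": 0, "ry": 0, "rz": 0}, {"x": 0, "y": 0, "z": 17, "rx": 0, "ry": 0, "rz": 0}, {"x": 0, "y": 0, "z": 17, "rx": 0, "ry": 0, "rz": 0}, {"x": 0, "y": 0, "z": 17, "rx": 0, "ry": 0, "rz": 0}, {"x": 0, "y": 0, "z": 12, "rx": 0, "ry": 0, "rz": 0}, {"x": 0, "y": 0, "z": 7, "rx": 0, "ry": 0, "rz": 0}, {"x": 0, "y": 0, "z": 4, "rx": 0, "ry": 0, "rz": 0}, {"x": 0, "y": 0, "z": 0, "rx": 0, "ry": 0, "rz": 0}, {"x": 0, "y": 0, "z": 0, "rx": 0, "ry": 0, "rz": 0}])

```text
time_s: 30.5
ee_pos: [669.4, 77.5, 47.6]
ee_rot: [179.9, -0.0, 90.1]
force: [0.3, 0.2, -2.0]
gripper_width: 47.3
gripper_force: 15.0
```

move_arm(plan=[{"x": 0, "y": 0, "z": 1, "rx": 0, "ry": 0, "rz": 0}, {"x": 0, "y": 0, "z": 1, "rx": 0, "ry": 0, "rz": 0}, {"x": 0, "y": 0, "z": 1, "rx": 0, "ry": 0, "rz": 0}, {"x": 0, "y": 0, "z": 0.5, "rx": 0, "ry": 0, "rz": 0}, {"x": 0, "y": 0, "z": 0.5, "rx": 0, "ry": 0, "rz": 0}, {"x": 0, "y": 0, "z": 0, "rx": 0, "ry": 0, "rz": 0}, {"x": 0, "y": 0, "z": 0, "rx": 0, "ry": 0, "rz": 0}])

```text
time_s: 31.2
ee_pos: [668.9, 77.4, 43.0]
ee_rot: [180.0, 0.0, 90.1]
force: [0.5, -0.8, -0.2]
gripper_width: 47.3
gripper_force: 15.0
```

move_arm(plan=[{"x": 0, "y": 0, "z": 0.5, "rx": 0, "ry": 0, "rz": 0}, {"x": 0, "y": 0, "z": 0, "rx": 0, "ry": 0, "rz": 0}, {"x": 0, "y": 0, "z": 0, "rx": 0, "ry": 0, "rz": 0}])

```text
time_s: 31.5
ee_pos: [669.0, 77.5, 43.0]
ee_rot: [180.0, 0.0, 90.1]
force: [-1.1, -1.0, 4.0]
gripper_width: 47.8
gripper_force: 15.0
```

move_arm(plan=[{"x": 0, "y": 0, "z": 0, "rx": 0, "ry": 0, "rz": 0}, {"x": 0, "y": 0, "z": 0, "rx": 0, "ry": 0, "rz": 0}, {"x": 0, "y": 0, "z": 0, "rx": 0, "ry": 0, "rz": 0}])

```text
time_s: 31.8
ee_pos: [669.1, 77.4, 42.9]
ee_rot: [180.0, 0.0, 90.1]
force: [-1.4, -0.9, 6.1]
gripper_width: 47.4
gripper_force: 15.0
```

Seated; release, rise, and back off toward the robot for a clear view.

move_arm(plan=[{"x": 0, "y": 0, "z": 0, "rx": 0, "ry": 0, "rz": 0}, {"x": 0, "y": 0, "z": 0, "rx": 0, "ry": 0, "rz": 0}, {"x": 0, "y": 0, "z": 0, "rx": 0, "ry": 0, "rz": 0}, {"x": 0, "y": 0, "z": 0, "rx": 0, "ry": 0, "rz": 0}, {"x": 0, "y": 0, "z": 0, "rx": 0, "ry": 0, "rz": 0}, {"x": 0, "y": 0, "z": -5, "rx": 0, "ry": 0, "rz": 0}, {"x": 0, "y": 0, "z": -20, "rx": 0, "ry": 0, "rz": 0}, {"x": 0, "y": 0, "z": -30, "rx": 0, "ry": 0, "rz": 0}, {"x": 0, "y": 0, "z": -40, "rx": 0, "ry": 0, "rz": 0}, {"x": 0, "y": 0, "z": -35, "rx": 0, "ry": 0, "rz": 0}], grip=1)

```text
time_s: 32.8
ee_pos: [669.1, 77.5, 174.6]
ee_rot: [179.9, 0.0, 90.1]
force: [1.2, 0.2, 0.2]
gripper_width: 91.2
gripper_force: 0.0
```

move_arm(plan=[{"x": 0, "y": -20, "z": -10, "rx": 0, "ry": 0, "rz": 0}, {"x": 0, "y": -35, "z": -10, "rx": 0, "ry": 0, "rz": 0}, {"x": 0, "y": -35, "z": -10, "rx": 0, "ry": 0, "rz": 0}, {"x": 0, "y": -35, "z": -10, "rx": 0, "ry": 0, "rz": 0}, {"x": 0, "y": -35, "z": -10, "rx": 0, "ry": 0, "rz": 0}, {"x": 0, "y": -35, "z": 0, "rx": 0, "ry": 0, "rz": 0}, {"x": 0, "y": -30, "z": 0, "rx": 0, "ry": 0, "rz": 0}, {"x": 0, "y": -15, "z": 0, "rx": 0, "ry": 0, "rz": 0}, {"x": 0, "y": 0, "z": 0, "rx": 0, "ry": 0, "rz": 0}, {"x": 0, "y": 0, "z": 0, "rx": 0, "ry": 0, "rz": 0}])

```text
time_s: 33.8
ee_pos: [430.3, 77.3, 222.9]
ee_rot: [179.9, -0.0, 90.1]
force: [0.1, 0.1, -0.4]
gripper_width: 91.5
gripper_force: 0.0
```

```bash
python3 - <<'E'
from h import *
g=snap("side","pics/s5.png")
P=xyz(g)
a=cv2.imread('pics/s5.png')[60:380,130:430];cv2.imwrite('pics/s5c.png',cv2.resize(a,None,fx=1.8,fy=1.8,interpolation=2))
for l in["pot_red","pot_yellow","pot_blue","pot_white","brush","bottle"]:
    for m in masks_of("side",l):
        q=P[m["pixels"]&(g["z_map"]>0)]
        if m["p"]<.4 or len(q)<5: continue
        zt=np.percentile(q[:,2],97); tt=q[q[:,2]>zt-5]
        print(l,round(m["p"],2),zt.round(1),((tt.min(0)+tt.max(0))/2).round(1))
E
```

```text
pot_red 0.71 58.7 [664.2 -15.2  61.4]
pot_yellow 0.83 58.7 [673.9 152.7  56.9]
pot_yellow 0.8 71.6 [ 331.  -199.8   70.1]
pot_yellow 0.66 71.8 [350.3 -73.9  69.8]
pot_yellow 0.55 23.5 [649.2 151.1  21.7]
pot_blue 0.95 70.3 [658.8 -72.5  68.6]
pot_white 0.97 70.6 [668.1  78.9  68.7]
brush 0.61 8.8 [556.9 -38.9   6.9]
bottle 0.95 168.0 [ 557.1 -345.6  168.6]
```

View pics/s5c.png

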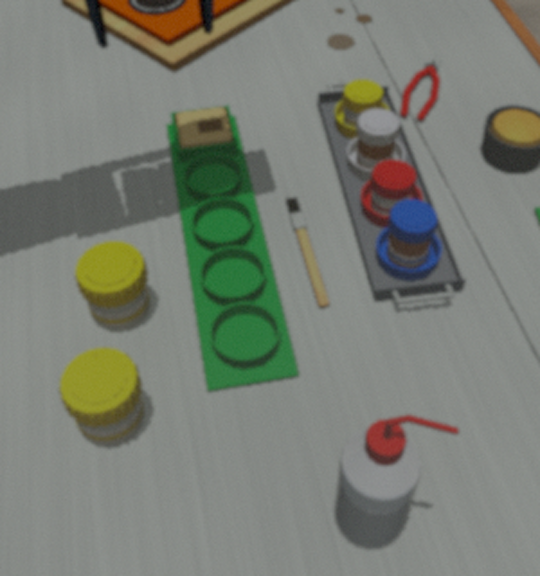

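The four pots stand upright in the matching cups (crop 363,105; 378,140; 393,190; 412,235), with heights 3 mm lower than in the caddy as expected. The brush and bottle have not moved.

```bash
python3 -c "
from workcell import *
print(job_done())"
```

```text
the job is handed in; nothing more can be done
None
```

All four pots are upright in the cups matching their lids, the bottle and brush are where they were, and the job was handed in at about 34 s of the 93 s allowed.

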